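# Shift the sample mill into third gear

### The job

The sample mill's gear lever stands in the left lane of its H-shaped gate. Push it by its red knob with the fingertips, without gripping or lifting the knob: into line with the cross channel, across to the right lane, then forward (away from the robot) fully home into the third slot, the one marked with three green dots. Do not let it run into the fourth slot, leave the glassware and the other things on the bench alone, and finish clear of the lever.

Things in the scene. Friction and masses are not known exactly. Their poses are not given: they have to be found in the camera images.
- mill: white bench sample mill with a blue band, fixed. Origin on the bench under the centre of its H-shaped gate; x forward (away from the robot at yaw 0), y left, z up; yaw within 0.4 rad. Gear housing 160 x 160 mm round the origin, 112 mm high; beyond it, x = 80 to 230 mm, a motor block 140 mm wide, 100 mm high, with a steel jar 80 mm across, its top 154 mm high, at x = 170, y = +24 mm.
- gate_centre (a point): centre of the gate on the top of its aluminium plate (124 x 124 mm), 120 mm above the bench, axes as the mill's. Two lanes along x, 15 mm wide, at y = +22 mm (left) and -22 mm (right), are joined at x = 0 by a cross channel along y, 18 mm wide, with rounded corners; the lanes end at x = +29 and -29 mm.
- slot3 (a point): where the stem's axis crosses the plate's top when the lever is fully home in the third slot: x = +24, y = -22 mm from the gate's centre. Dots on black labels at the lane ends mark the slots: first, 1 white, front left; second, 2 yellow, rear left; third, 3 green, front right; fourth, 4 blue, rear right (front = the mill's +x, right = its -y).
- knob_centre (a point): centre of the red knob, a cylinder 28 mm across, 44 mm high, bevelled ends, on a 10 mm stem pivoted 158 mm below, 12 mm above the bench under the gate's centre. 170 mm above the bench when upright, 7 mm lower at a slot's end. Travels 36 mm forward and back, 33 mm left and right; passes across when within 5 mm of x = 0 in the mill's frame. Takes about 2 N to move, stays where left.
- lever_fore (a joint): tilt of the lever forward (rad): 0 in the cross channel, where it can pass across within about 0.035 either way; + forward (front slots), - to the rear. A slot's end is at about 0.22 forward or -0.22 to the rear. One radian is 158 mm at the knob's centre.
- lever_across (a joint): tilt of the lever across (rad): + to the right, - to the left; about -0.21 in the left lane and +0.21 in the right lane, with about 0.025 of play; 0 midway.
- lever_knob (a joint): how far the knob is lifted on its stem (m): 0 seated, spring-loaded down with 8 N, at most 0.015; it must stay seated.
- beaker: clear glass beaker, 68 mm across, 85 mm high, standing on the bench beside the mill; origin at the centre of its underside; leave it alone.
- amber_bottle: brown glass bottle with white cap, 54 mm across, 100 mm high, standing on the bench beside the mill; origin at the centre of its underside; leave it alone.
- vial: brown vial with black cap, 28 mm across, 50 mm high, standing on the mill's motor block, which is 100 mm high; origin at the centre of its underside; leave it alone.
- enamel_bowl: white enamel bowl, 150 mm across, 45 mm high, on the bench at the right; origin at the centre of its underside; leave it alone.
- amber_jar: brown glass jar, 62 mm across, 85 mm high, on the bench at the left; origin at the centre of its underside; leave it alone.
- small_beaker: clear glass beaker, 52 mm across, 65 mm high, on the bench at the right; origin at the centre of its underside; leave it alone.
- spoon: metal spoon about 200 mm long lying on the bench at the left; origin under its middle, handle to its -x; leave it alone.

How it is judged (in metres and radians):
On the way, in this order (a step that is already met when the one before it is completed fails the run):
1. the lever is across in the right lane, in line with the cross channel (value of joint lever_across above 0.16 rad and value of joint lever_fore between -0.08 and 0.08 rad), for 0.05 s.
2. the lever is forward in the third slot, fully home (value of joint lever_across above 0.16 rad and value of joint lever_fore above 0.185 rad), for 0.2 s.
At the end, for the whole second after the job is handed in: the lever rests in the third slot: tilted right by 0.16 to 0.26 rad and forward by more than 0.185 rad (within about 5 mm of the slot's end at the knob), the knob seated and the lever at rest, with the bystanders where they stood (all of step 2 and value of joint lever_fore below 0.27 rad and value of joint lever_across below 0.26 rad and value of joint lever_knob below 0.003 m and velocity of joint lever_fore between -0.05 and 0.05 rad/s); the robot touches nothing.
It fails at once if the knob is lifted by more than 8 mm (value of joint lever_knob above 0.008 m).
It fails at once if the lever runs into the fourth slot (value of joint lever_across above 0.1 rad and value of joint lever_fore below -0.11 rad).
It fails at once if the lever is forced through the gate's tongue (value of joint lever_across between -0.1 and 0.1 rad and (value of joint lever_fore above 0.12 rad or value of joint lever_fore below -0.12 rad)).
It fails at once if a bystander is moved by more than 15 mm or lifted (distance of any of beaker, amber_bottle, vial, enamel_bowl, amber_jar, small_beaker, spoon from where it was at the start of the episode above 0.015 m).
It also fails if it takes over 72 s, if anything falls off the work surface, if the arm or the gripper's body presses on something with over 40 N, if the wrist force passes 120 N, or if a joint passes its speed limit or range.

### The arm

A 6-joint arm with a two-finger parallel gripper is mounted at the origin on the work surface. World frame = base frame: x ahead of the robot, y to its left, z up, the work surface at z = 0. Lengths are in mm, angles in rad, forces in N, time in s.
With the tool pointing down it reaches from about 400 to 925 mm from the base axis. Payload 12.5 kg.
Tool frame: the origin (TCP) lies at the very end of the fingers, on their centre line; the grasp point (between the pads) lies 19 mm behind it; z points along the fingers, x is the direction in which the jaws open and shut, and the axes are right-handed (so a half turn about z gives the same grasp; the last joint's range is limited). The gripper opens to 95 mm and grips with 3 to 60 N. Pads are 20 mm wide; open, the fingers measure 119 mm over their backs; the gripper's body (75 mm by 180 mm) begins 59 mm behind the grasp point.
Start: joints at [0.999, 0.491, 1.559, -0, 1.092, -0.106], TCP at [280.7, 558.443, 180.961] pointing down, gripper open.
Joint ranges: [-3.1, 3.1], [-0.84, 2.19], [0.05, 2.79], [-1.13, 4.28], [0.06, 2.93], [-2.69, 2.69]. Speed limits (rad/s): [2.22, 2.22, 2.79, 3.14, 3.14, 3.14].

### API

Orientations are given as [roll, pitch, yaw] about the fixed x, y, z axes, in that order (R = Rz(yaw) Ry(pitch) Rx(roll)).
In Python, from cell import state, viewer, ticket, look_for, regions_of gives the robot as it stands.
- The arm moves only by the shell command python3 -m inch 'ROWS'. ROWS is JSON, a list of rows, each a list of 7 numbers: the turn, a rotation vector about the world's x, y, z in degrees, then the shift along the world's x, y, z in mm, then the opening, from -1 (shut) to 1 (fully open). In form: [[rx, ry, rz, tx, ty, tz, hand], ...]. A call has 1 to 10 rows; each row shifts and turns the commanded pose from where the row before left it; what a row does not reach is not made up. A row lasts 1/10 s, in which the tool goes at most 50 mm and 8.59 degrees, less where a joint would pass 70% of its speed; a pose out of reach is approached as far as the arm can. A call with a gripper value outside its range is refused whole. The fingers move at their own pace and stop on an object; the grip force is fixed at half the most. Time passes only in rows, so rows that do not move let the fingers close. It gives the time, the measured TCP pose, the force and the opening at its end, in the units of the state.
- state(): the state, without advancing time (a new reading comes with each control period).
- viewer.read_camera(name): name is "side" or "top"; returns a dict with "color" (400x640x3 uint8, red, green, blue), "depth" (400x640 float32, mm along the optical axis (not along the pixel's ray), 0 where there is no reading), "fx", "fy", "cx", "cy" (pixels), "position" and "orientation" of the camera in the world. Camera axes: x right, y down, z forward; pixel columns grow to the right and rows downward; lengths in mm; the calibration is good to about 2 mm. A picture is of the moment at which its call begins.
- ticket.job_done(): hands the job in, once; it reports no verdict.
Trained networks look in the newest picture that a camera, given by its name, has taken for a name from the list of things; names that differ only in an ending like _2 or _b are one class to them, and where a whole thing is asked for, a point or a joint stands for the part that bears it (a point fixed in the world has none). Each returns a list of dicts, best first, with "score" (0 to 1); they miss things now and then, are a little off and sometimes report something else, mostly with a low value. They report only what shows in the picture. A call takes as long as a camera call.
- look_for(name, camera): "box" ([left, top, right, bottom] as shares, 0 to 1, of the picture: columns of its width, rows of its height, round what is visible of it).
- regions_of(name, camera): "pixels" (400x640 bool, what is visible of it) and "box" ([left, top, right, bottom] as shares, 0 to 1, of the picture: columns of its width, rows of its height, round what is visible of it).
The state is a dict: "t": time; "joints": joint angles; "qvel": joint speeds; "tau": joint torques, N m; "eef_pos": TCP position; "tcp_rot": TCP orientation; "ft_force": force on the tool from outside, world axes, zero at the start; "moment": the same for the moment, N m; "opening": opening from 0.0 (shut) to 1.0 (fully open).
Only numpy, scipy, OpenCV 4.12 (cv2) and the standard library are available. Lean on these libraries where they do the work, as an engineer would, in place of code of your own. Each camera call takes 0.05 s, during which the arm holds its last target. There are 200 camera calls.

## Working session

There is one attempt and no reset: what is moved stays moved. The work goes in short steps, Python scripts to look and compute and a shell command to move; the robot and the scene stay as the last step left them, time stands still between calls to the robot, and variables do not carry over. Pictures are saved under pics/ and viewed, on a budget of 10 in all, crops included, one or two more only if the job needs it, and the job is handed in when it is done.

```bash
mkdir -p pics
cat > h.py <<'E'
import numpy as np, cv2
from scipy.spatial.transform import Rotation as R
from cell import state, viewer, ticket, look_for, regions_of
def pose(c):
    o=np.array(c["orientation"],float)
    M=o if o.shape==(3,3) else (R.from_quat(o).as_matrix() if o.size==4 else R.from_euler('xyz',o).as_matrix())
    return M,np.array(c["position"],float)
def cloud(c):
    M,p=pose(c); d=c["depth"]; v,u=np.mgrid[:400,:640]
    P=np.stack([(u-c["cx"])/c["fx"]*d,(v-c["cy"])/c["fy"]*d,d],-1)
    return P@M.T+p
E
python3 - <<'E'
from h import *
for n in("side","top"):
    c=viewer.read_camera(n); print(n,c["position"],c["orientation"],c["fx"],c["cx"],c["cy"])
    cv2.imwrite(f"pics/{n}0.png",c["color"][:,:,::-1]); W=cloud(c)
    for k in("mill","knob_centre","vial","beaker","amber_bottle","enamel_bowl","amber_jar","small_beaker"):
        for r in regions_of(k,n)[:1]:
            m=r["pixels"]&(c["depth"]>0); q=W[m]
            if len(q): print(k,round(r["score"],2),np.round(np.array(r["box"])*[640,400,640,400]),np.round(np.percentile(q,[2,50,98],axis=0)).tolist())
print(state())
E
```

```text
side [  57.24580118 -885.74326413  953.01404736] [-2.25908042 -0.01116995 -0.47032061] 371.71043898512363 320.25690189346227 196.67397285777196
mill 0.59 [284. 156. 370. 234.] [[432.0, -20.0, 3.0], [554.0, 56.0, 100.0], [754.0, 169.0, 157.0]]
vial 0.5 [352. 168. 357. 179.] [[682.0, 63.0, 105.0], [690.0, 71.0, 132.0], [712.0, 90.0, 151.0]]
beaker 0.59 [222. 164. 243. 190.] [[295.0, 343.0, -1.0], [321.0, 450.0, 13.0], [338.0, 540.0, 21.0]]
enamel_bowl 0.86 [322. 307. 376. 354.] [[321.0, -496.0, 2.0], [394.0, -421.0, 18.0], [454.0, -364.0, 45.0]]
amber_jar 0.59 [285. 139. 299. 161.] [[558.0, 398.0, 9.0], [580.0, 410.0, 58.0], [607.0, 449.0, 88.0]]
small_beaker 0.95 [396. 287. 411. 314.] [[555.0, -452.0, 5.0], [579.0, -429.0, 44.0], [601.0, -405.0, 66.0]]
top [ 286.09215669   10.07227749 1272.79823154] [-2.93058487 -0.00431217 -1.61440544] 383.9846378279238 321.1664066991819 203.8419448792494
mill 0.85 [254. 139. 328. 244.] [[439.0, -6.0, 22.0], [573.0, 92.0, 111.0], [740.0, 187.0, 156.0]]
knob_centre 0.64 [255. 138. 327. 245.] [[439.0, -6.0, 19.0], [572.0, 91.0, 110.0], [739.0, 187.0, 1
[... 607 characters left out ...]
6.0], [603.0, -404.0, 66.0]]
{'t': 0.9, 'joints': array([ 9.99427251e-01,  4.90875366e-01,  1.55886058e+00, -2.21160366e-05,
        1.09173313e+00, -1.05603312e-01]), 'qvel': array([ 7.72537817e-05, -2.02249530e-04,  6.26767657e-04, -3.57247240e-04,
       -1.21510100e-03,  3.52798968e-04]), 'tau': array([ 9.47827575e-04, -6.12449241e+01, -2.58428407e+01,  6.93432125e-02,
        4.44298564e-02,  2.28447396e-05]), 'eef_pos': array([280.69581347, 558.45659036, 180.9898494 ]), 'tcp_rot': array([ 3.14156011e+00, -1.20815554e-04,  1.10504076e+00]), 'ft_force': array([ 0.16701173, -0.12698341, -0.92316392]), 'moment': array([-0.02696637,  0.03136749, -0.02840952]), 'opening': 0.9997842211845163}
```

Run:
```python
from h import *
pl=[]
for n,(x0,y0,x1,y1) in (("side",(270,140,390,240)),("top",(230,130,370,250))):
    c=viewer.read_camera(n); W=cloud(c); img=c["color"]
    h=cv2.cvtColor(img,cv2.COLOR_RGB2HSV); red=((h[...,0]<8)|(h[...,0]>172))&(h[...,1]>140)&(h[...,2]>60)
    red[:, :]&=(W[...,0]>400)&(W[...,0]<760)&(W[...,2]>100)
    q=W[red]; print(n,"red",len(q),np.round(q.min(0)),np.round(np.median(q,0)),np.round(q.max(0)))
    t=q[q[:,2]>q[:,2].max()-8]; print(" top face",len(t),np.round(t.mean(0),1))
    m=(W[...,2]>107)&(W[...,2]<126)&(W[...,0]>400)&(W[...,0]<760)&(abs(W[...,1]-80)<150)&~red
    P=W[m]; P=P[P[:,0]<625]
    r=cv2.minAreaRect(P[:,:2].astype(np.float32)); print(" housing rect",r)
    m2=(W[...,2]>116)&(W[...,2]<125)&(W[...,0]<640)&(W[...,0]>400)&(abs(W[...,1]-80)<150)&~red
    r=cv2.minAreaRect(W[m2][:,:2].astype(np.float32)); print(" plate rect",r,m2.sum())
    cr=cv2.resize(img[y0:y1,x0:x1],None,fx=5,fy=5,interpolation=cv2.INTER_CUBIC); cv2.imwrite(f"pics/{n}1.png",cr[:,:,::-1])
    # jar top
    J=W[(W[...,2]>148)&(W[...,2]<158)&(W[...,0]>640)&(W[...,0]<800)&(abs(W[...,1]-100)<150)]; print(" jar",len(J),np.round(J.mean(0)),np.round(np.ptp(J,0)))
```

```text
side red 59 [496.  84. 151.] [505.  94. 173.] [514. 112. 190.]
 top face 18 [505.3 100.3 186.6]
 housing rect ((522.08837890625, 72.11636352539062), (159.8084259033203, 159.84774780273438), 15.190760612487793)
 plate rect ((522.314697265625, 73.05689239501953), (128.9137725830078, 128.39279174804688), 16.139892578125) 632
 jar 46 [685. 112. 151.] [38. 91.  9.]
top red 58 [497.  92. 167.] [507. 103. 186.] [520. 115. 192.]
 top face 41 [508.5 103.6 187. ]
 housing rect ((523.2256469726562, 72.15682983398438), (157.66259765625, 157.866455078125), 15.860737800598145)
 plate rect ((521.0238647460938, 65.77727508544922), (134.73020935058594, 136.71237182617188), 14.883061408996582) 1189
 jar 82 [686. 118. 151.] [ 43. 111.   8.]
```

View pics/top1.png

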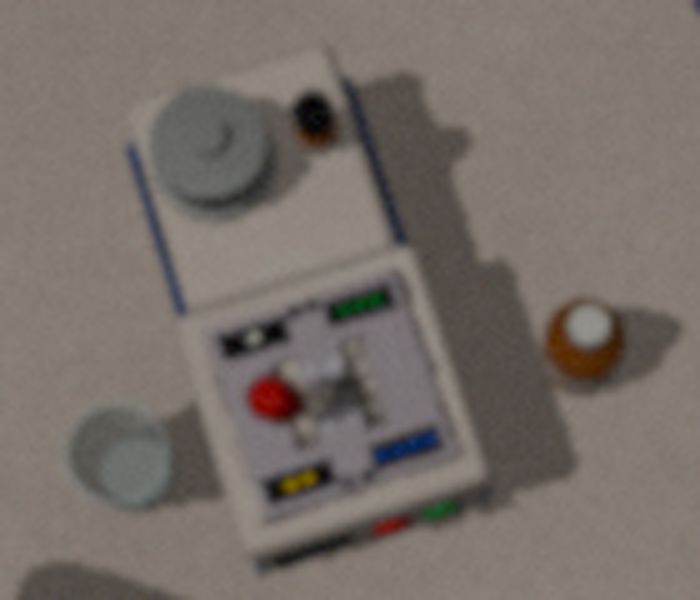

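View pics/side1.png

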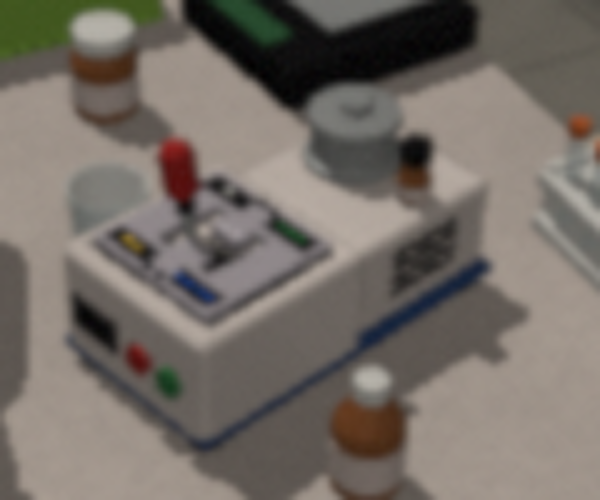

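```bash
cat >> h.py <<'E'
G=np.array([522.5,72.]); YAW=0.272
ex=np.array([np.cos(YAW),np.sin(YAW)]); ey=np.array([-ex[1],ex[0]])
def m2w(p): p=np.atleast_2d(p); return np.c_[G+p[:,:1]*ex+p[:,1:2]*ey,p[:,2]]
def proj(c,P):
    M,p=pose(c); q=(P-p)@M; return q[:,:2]/q[:,2:]*c["fx"]+[c["cx"],c["cy"]]
def knob(f,a):
    d=np.array([np.tan(f),-np.tan(a),1]); d/=np.linalg.norm(d)
    e1=np.cross([0,1,0],d); e1/=np.linalg.norm(e1); e2=np.cross(d,e1); t=np.linspace(0,6.283,24)
    return np.array([[0,0,12]+d*(158+h)+r*(np.cos(s)*e1+np.sin(s)*e2) for h,r in((-22,11),(-19,14),(19,14),(22,11)) for s in t])
def fitlever():
    from scipy.optimize import minimize
    obs=[]
    for n in("side","top"):
        c=viewer.read_camera(n); h=cv2.cvtColor(c["color"],cv2.COLOR_RGB2HSV); 
        w=(((h[...,0]<10)|(h[...,0]>170))&(h[...,1]>110)&(h[...,2]>40)).astype(np.uint8)
        uv=proj(c,m2w([0,0,170]))[0]; z=np.zeros_like(w); x,y=uv.astype(int); z[y-22:y+22,x-22:x+22]=1; w*=z
        k,L,S,C=cv2.connectedComponentsWithStats(w); i=1+np.argmax(S[1:,4]); obs.append((c,C[i],S[i,4]))
    def pred(c,v):
        H=cv2.convexHull((proj(c,m2w(knob(*v)))*16).astype(np.float32)); m=cv2.moments(H); return np.array([m["m10"]/m["m00"],m["m01"]/m["m00"]])/16,m["m00"]/256
    res={}
    for nm,os in(("side",obs[:1]),("top",obs[1:]),("both",obs)):
        r=minimize(lambda v:sum(np.sum((pred(o[0],v)[0]-o[1])**2) for o in os),[0,-.1],method="Nelder-Mead"); res[nm]=(np.round(r.x,3),round(r.fun,3),[(o[2],round(pred(o[0],r.x)[1])) for o in os])
    return res
E
python3 - <<'E'
from h import *
print(fitlever())
for n in("side","top"):
    c=viewer.read_camera(n); img=cv2.resize(c["color"],None,fx=5,fy=5,interpolation=cv2.INTER_CUBIC)
    def dr(P,col,cl=True):
        cv2.polylines(img,[((proj(c,m2w(np.array(P,float)))+.5)*5).astype(np.int32)],cl,col,1)
    dr([(62,62,120),(62,-62,120),(-62,-62,120),(-62,62,120)],(255,0,255)); dr([(80,80,112),(80,-80,112),(-80,-80,112),(-80,80,112)],(255,255,0))
    for s in(1,-1): dr([(29,22*s,120),(-29,22*s,120)],(0,255,255),False)
    dr([(0,22,120),(0,-22,120)],(0,255,255),False)
    x,y=proj(c,m2w([0,0,130]))[0]; x=int(x);y=int(y)
    cv2.imwrite(f"pics/{n}2.png",img[(y-40)*5:(y+40)*5,(x-40)*5:(x+40)*5,::-1])
a,b=cv2.imread("pics/side2.png"),cv2.imread("pics/top2.png"); cv2.imwrite("pics/ov.png",np.hstack([a,b]))
t=state(); print(t["t"]); 
for p in[(0,75,165),(0,-30,165),(-45,-33,165)]: print(p,m2w(p))
E
```

```text
{'side': (array([-0.026, -0.219]), np.float64(0.0), [(np.int32(69), 98)]), 'top': (array([-0.019, -0.214]), np.float64(0.0), [(np.int32(71), 105)]), 'both': (array([-0.022, -0.216]), np.float64(0.065), [(np.int32(69), 98), (np.int32(71), 105)])}
1.2
(0, 75, 165) [[502.35061672 144.24266297 165.        ]]
(0, -30, 165) [[530.55975331  43.10293481 165.        ]]
(-45, -33, 165) [[488.02013086  28.12359832 165.        ]]
```

View pics/ov.png

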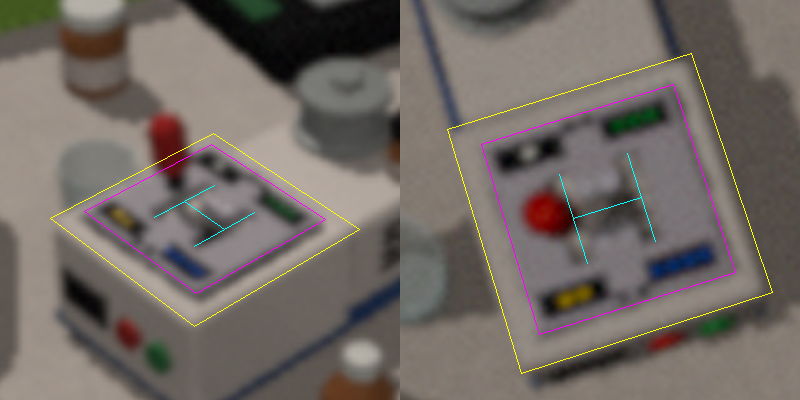

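```bash
python3 -m inch '[[0,0,0,0,0,15,-1],[0,0,-5.96,10,-30,15,-1],[0,0,-5.96,15,-40,0,-1],[0,0,-5.96,15,-40,0,-1],[0,0,-5.96,15,-40,0,-1],[0,0,-5.96,15,-40,0,-1],[0,0,-5.96,15,-40,0,-1],[0,0,-5.96,15,-40,0,-1],[0,0,-5.96,15,-40,0,-1],[0,0,0,15,-40,0,-1]]'; python3 -m inch '[[0,0,0,15,-40,0,-1],[0,0,0,15,-40,0,-1],[0,0,0,15,-33,0,-1],[0,0,0,5,-6,-20,-1],[0,0,0,0,0,-20,-1],[0,0,0,0,0,-9,-1],[0,0,0,0,0,0,-1],[0,0,0,0,0,0,-1]]'; python3 -c "
from h import *
s=state();d=s['eef_pos'][:2]-G;print(d@ex,d@ey,s)"
```

```text
t: 2.2
eef_pos: [411.1, 206.9, 211.2]
tcp_rot: [-3.142, -0.001, 0.269]
ft_force: [0.1, 0.3, -0.2]
opening: 0.217
t: 3.0
eef_pos: [460.9, 89.7, 162.5]
tcp_rot: [3.141, -0.001, 0.273]
ft_force: [-0.4, 0.1, -0.1]
opening: 0.008
-54.55221177226821 33.63297338190874 {'t': 3.0, 'joints': array([ 5.14702284e-02,  2.94693349e-01,  1.94982111e+00,  3.62732838e-05,
        8.96487302e-01, -2.21903847e-01]), 'qvel': array([ 0.00131866, -0.0090179 , -0.00419447,  0.00040817, -0.00136691,
        0.00043135]), 'tau': array([-2.41456619e-01, -4.28353357e+01, -2.15047342e+01,  5.10975730e-02,
        1.08985486e-02,  2.53398684e-04]), 'eef_pos': array([460.91759039,  89.74056183, 162.53360278]), 'tcp_rot': array([ 3.14149026e+00, -5.82646746e-04,  2.73351466e-01]), 'ft_force': array([-0.359784  ,  0.07337547, -0.11036272]), 'moment': array([-0.05808074,  0.05420748,  0.06812231]), 'opening': 0.008199638448108422}
```

```bash
python3 -m inch '[[0,0,0,9.6,2.7,0,-1],[0,0,0,9.6,2.7,0,-1],[0,0,0,0,0,0,-1]]'; for i in 1 2 3; do :; done; python3 -m inch '[[0,0,0,1.93,0.54,0,-1],[0,0,0,1.93,0.54,0,-1],[0,0,0,0,0,0,-1]]'; python3 -c "
from h import *
s=state();d=s['eef_pos'][:2]-G;print(d@ex,d@ey,s['ft_force']);print(fitlever())"
```

```text
t: 3.3
eef_pos: [481.6, 95.3, 162.3]
tcp_rot: [3.141, -0.002, 0.273]
ft_force: [-0.2, -0.2, 0.1]
opening: 0.002
t: 3.6
eef_pos: [483.9, 96.0, 162.0]
tcp_rot: [-3.142, -0.0, 0.273]
ft_force: [0.1, 0.4, -0.4]
opening: 0.005
-30.766494947742935 33.452231539619575 [ 0.12370814  0.42277114 -0.38343948]
{'side': (array([-0.023, -0.226]), np.float64(0.0), [(np.int32(71), 98)]), 'top': (array([-0.024,  0.052]), np.float64(0.0), [(np.int32(1), 94)]), 'both': (array([-0.056, -0.019]), np.float64(54.473), [(np.int32(71), 98), (np.int32(1), 89)])}
```

```bash
python3 -m inch '[[0,0,0,0.96,0.27,0,-1],[0,0,0,0,0,0,-1]]';python3 -m inch '[[0,0,0,0.96,0.27,0,-1],[0,0,0,0,0,0,-1]]'; python3 -m inch '[[0,0,0,0.96,0.27,0,-1],[0,0,0,0,0,0,-1]]';python3 -m inch '[[0,0,0,0.96,0.27,0,-1],[0,0,0,0,0,0,-1]]'; python3 -c "
from h import *
s=state();d=s['eef_pos'][:2]-G;print(d@ex,d@ey,s['ft_force']);print(fitlever()['side'])"
```

```text
t: 3.9
eef_pos: [484.7, 96.2, 162.0]
tcp_rot: [3.142, -0.0, 0.273]
ft_force: [-0.0, 0.0, 0.1]
opening: 0.004
t: 4.1
eef_pos: [485.8, 96.5, 162.0]
tcp_rot: [3.142, -0.0, 0.273]
ft_force: [-0.3, 0.1, -0.0]
opening: 0.002
t: 4.3
eef_pos: [486.7, 96.7, 162.0]
tcp_rot: [-3.142, -0.0, 0.273]
ft_force: [-0.8, -1.1, -0.8]
opening: 0.004
t: 4.5
eef_pos: [487.7, 97.0, 161.9]
tcp_rot: [3.142, -0.0, 0.273]
ft_force: [0.5, 1.2, -0.6]
opening: 0.003
-26.79448131375594 33.43826271557364 [ 0.50133282  1.20747151 -0.57529606]
(array([-0.021, -0.227]), np.float64(0.0), [(np.int32(71), 98)])
```

```bash
for i in 1; do python3 -m inch '[[0,0,0,0.96,0.27,0,-1],[0,0,0,0,0,0,-1]]';python3 -m inch '[[0,0,0,0.96,0.27,0,-1],[0,0,0,0,0,0,-1]]';done; python3 -c "
from h import *
s=state();d=s['eef_pos'][:2]-G;print(d@ex,d@ey,s['ft_force']);print(fitlever()['side'])
c=viewer.read_camera('side');x,y=proj(c,m2w([0,20,165]))[0].astype(int)
cv2.imwrite('pics/s3.png',cv2.resize(c['color'][y-40:y+30,x-50:x+50],None,fx=7,fy=7,interpolation=cv2.INTER_CUBIC)[:,:,::-1])"
```

```text
t: 4.8
eef_pos: [488.6, 97.3, 162.0]
tcp_rot: [3.142, -0.0, 0.273]
ft_force: [0.0, -0.7, -0.1]
opening: 0.005
t: 5.0
eef_pos: [489.6, 97.5, 162.0]
tcp_rot: [3.142, -0.0, 0.273]
ft_force: [0.4, 0.5, 0.5]
opening: 0.004
-24.80960682345441 33.43605584428766 [0.42872063 0.51345108 0.45922632]
(array([-0.028, -0.215]), np.float64(0.0), [(np.int32(68), 98)])
```

View pics/s3.png

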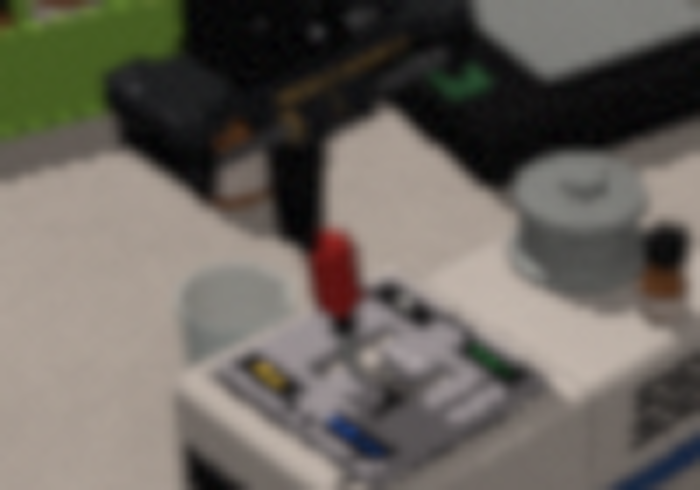

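```bash
python3 -c "
from h import *
c=viewer.read_camera('side');x,y=proj(c,m2w([0,20,165]))[0].astype(int)
f=lambda P:(np.round((proj(c,np.atleast_2d(P))-[x-50,y-40]+.5)*7))
e=state()['eef_pos'];print('tcp',f(e),'knob c',f(m2w(knob(-.02,-.215)).mean(0)), 'kn top',f(m2w([-3,36,190])),'kn bot',f(m2w([-3,28,146])))
W=cloud(c)
for px in((300,225),(300,200),(290,180),(335,260),(335,300)):
  u,v=x-50+px[0]//7,y-40+px[1]//7;print(px,W[v,u],c['color'][v,u])
m=(W[...,2]>155)&(W[...,2]<240)&(c['color'].max(-1)<50)&(abs(W[...,0]-490)<60)&(abs(W[...,1]-95)<70)
q=W[m];print(len(q),np.round(np.percentile(q,[5,50,95],axis=0)))
"
```

```text
tcp [[304. 297.]] knob c [[337. 273.]] kn top [[333. 233.]] kn bot [[344. 310.]]
(300, 225) [484.02136603  90.93664441 210.77745758] [8 8 8]
(300, 200) [482.82854375  87.23050717 230.16770814] [8 6 8]
(290, 180) [480.14040756  88.87418254 242.31593225] [5 6 6]
(335, 260) [503.63700688  92.8429792  182.01960119] [100  22  21]
(335, 300) [502.75460946  91.69743661 161.04317634] [92 20 19]
52 [[479.  84. 203.]
 [484.  90. 222.]
 [494. 104. 238.]]
```

```bash
python3 -c "
from h import *
c=viewer.read_camera('side');x,y=proj(c,m2w([0,20,165]))[0].astype(int);W=cloud(c)
for px in((300,240),(300,255),(300,270),(300,285),(290,270),(310,270),(280,270)):
  u,v=x-50+px[0]//7,y-40+px[1]//7;print(px,W[v,u].round(),c['color'][v,u])
print(state()['opening'])
"
```

```text
(300, 240) [484.  92. 201.] [43 40 37]
(300, 255) [593. 341.  -0.] [134 122 114]
(300, 270) [588. 331.  -3.] [162 150 140]
(300, 285) [582. 317.  -3.] [170 159 149]
(290, 270) [583. 330.  -1.] [168 157 147]
(310, 270) [496. 103. 173.] [104  67  62]
(280, 270) [579. 333.  -2.] [168 158 149]
0.005358480991384397
```

```bash
python3 -c "
from h import *
c=viewer.read_camera('side');x,y=proj(c,m2w([0,20,165]))[0].astype(int);W=cloud(c)
img=cv2.convertScaleAbs(c['color'],alpha=1.8,beta=30)
k=cv2.resize(img[y-80:y+30,x-80:x+40],None,fx=5,fy=5,interpolation=cv2.INTER_NEAREST)
e=state()['eef_pos']
for dz in range(0,200,20):
  p=((proj(c,np.atleast_2d(e+[0,0,dz]))[0]-[x-80,y-80]+.5)*5).astype(int);cv2.circle(k,tuple(p.tolist()),3,(255,0,255) if dz%100 else (0,255,0),-1)
cv2.imwrite('pics/s4.png',k[:,:,::-1])"
```

```text
(no output)
```

View pics/s4.png

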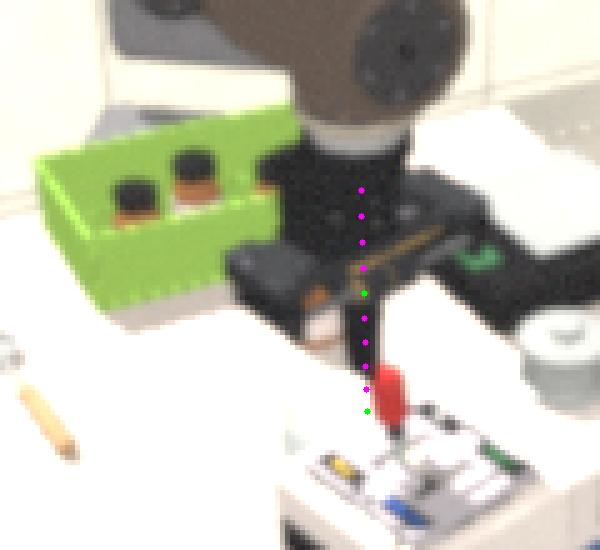

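The picture shows the fingertips ending at about y=375 in the crop. That is roughly 30–35 mm above the reported TCP (green dot at y=410), and level with the knob's top. This explains why there was no contact. I'll back off and lower to z=128, which clears the 120 mm plate whichever reading is right, then look again.

```bash
python3 -m inch '[[0,0,0,-9.6,-2.7,0,-1],[0,0,0,-9.6,-2.7,0,-1],[0,0,0,-4.8,-1.3,0,-1],[0,0,0,0,0,-12,-1],[0,0,0,0,0,-12,-1],[0,0,0,0,0,-10,-1],[0,0,0,0,0,0,-1]]'; python3 -c "
from h import *
c=viewer.read_camera('side');W=cloud(c);e=state()['eef_pos'];print(e)
m=(W[...,2]>115)&(W[...,2]<240)&(c['color'].max(-1)<60)&(np.hypot(W[...,0]-e[0],W[...,1]-e[1])<30)
q=W[m];print(len(q),np.round(np.percentile(q,[1,5,50,95],axis=0)))
x,y=proj(c,m2w([0,20,165]))[0].astype(int)
img=cv2.convertScaleAbs(c['color'],alpha=1.3,beta=20)
k=cv2.resize(img[y-45:y+30,x-50:x+30],None,fx=7,fy=7,interpolation=cv2.INTER_NEAREST)
for dz in(0,20,40,60):
  p=((proj(c,np.atleast_2d(e+[0,0,dz]))[0]-[x-50,y-45]+.5)*7).astype(int);cv2.circle(k,tuple(p.tolist()),3,(255,0,255),-1)
cv2.imwrite('pics/s5.png',k[:,:,::-1]);print(fitlever()['side'])"
```

```text
t: 6.0
eef_pos: [464.7, 90.7, 127.0]
tcp_rot: [-3.141, 0.002, 0.273]
ft_force: [-0.3, 0.4, 0.0]
opening: 0.004
[465.17376291  90.7909492  127.67980481]
91 [[441.  69. 120.]
 [448.  75. 144.]
 [459.  81. 200.]
 [471.  94. 232.]]
(array([-0.026, -0.219]), np.float64(0.0), [(np.int32(69), 98)])
```

View pics/s5.png

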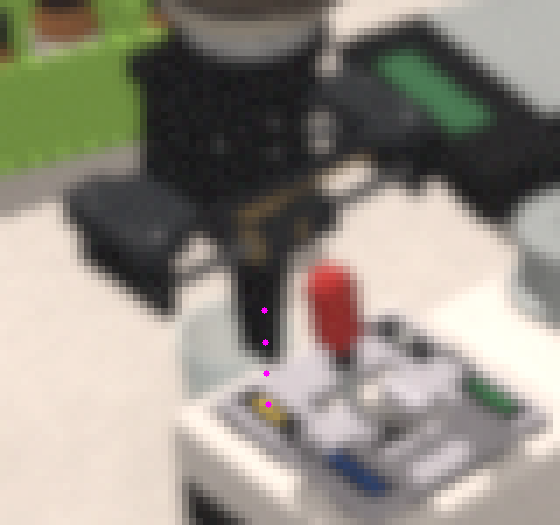

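The dark fingers now end at about y=355, beside the lower half of the knob (which runs from y=265 to 350). The real tip is therefore about 30 mm above the reported TCP. Next I'll push forward gently.

```bash
python3 -m inch '[[0,0,0,9.6,2.7,0,-1],[0,0,0,6.7,1.9,0,-1],[0,0,0,0,0,0,-1]]'; python3 -m inch '[[0,0,0,1.93,0.54,0,-1],[0,0,0,0,0,0,-1]]';python3 -m inch '[[0,0,0,1.93,0.54,0,-1],[0,0,0,0,0,0,-1]]'; python3 -m inch '[[0,0,0,0.96,0.27,0,-1],[0,0,0,0,0,0,-1]]';python3 -c "
from h import *
s=state();d=s['eef_pos'][:2]-G;print(d@ex,d@ey,s['ft_force']);print(fitlever()['side'])"
```

```text
t: 6.45
eef_pos: [483.1, 95.7, 128.1]
tcp_rot: [3.141, -0.001, 0.273]
ft_force: [-0.7, 0.7, 0.3]
opening: 0.009
t: 6.65
eef_pos: [483.8, 96.0, 127.9]
tcp_rot: [-3.142, 0.0, 0.273]
ft_force: [-1.0, 0.9, 0.8]
opening: 0.006
t: 6.85
eef_pos: [485.8, 96.5, 128.0]
tcp_rot: [3.142, -0.0, 0.273]
ft_force: [-0.1, -0.2, -0.5]
opening: 0.003
t: 7.05
eef_pos: [486.7, 96.8, 128.0]
tcp_rot: [3.142, -0.0, 0.273]
ft_force: [0.6, -0.7, 0.5]
opening: 0.007
-27.796805584829844 33.4901273016234 [ 0.63612725 -0.65190857  0.54186507]Traceback (most recent call last):
  File "<string>", line 3, in <module>
    s=state();d=s['eef_pos'][:2]-G;print(d@ex,d@ey,s['ft_force']);print(fitlever()['side'])
                                                                        ~~~~~~~~^^
  File "h.py", line 28, in fitlever
    k,L,S,C=cv2.connectedComponentsWithStats(w); i=1+np.argmax(S[1:,4]); obs.append((c,C[i],S[i,4]))
                                                     ~~~~~~~~~^^^^^^^^^
    return _wrapfunc(a, 'argmax', axis=axis, out=out, **kwds)
    return bound(*args, **kwds)
ValueError: attempt to get argmax of an empty sequence
```

```bash
sed -i 's/for n in("side","top"):\n        c=viewer/&/; s/def fitlever():/def fitlever(cams=("side",)):/; s/    for n in("side","top"):$/    for n in cams:/; s/for nm,os in.*:$/for nm,os in ((("both" if len(obs)>1 else cams[0]),obs),):/' h.py; chk='from h import *
s=state();d=s["eef_pos"][:2]-G;print(d@ex,d@ey,s["ft_force"]@[ex[0],ex[1],0]);print(fitlever())'; echo "$chk">chk.py
python3 chk.py; python3 -m inch '[[0,0,0,0.96,0.27,0,-1],[0,0,0,0.96,0.27,0,-1],[0,0,0,0,0,0,-1]]'>/dev/null; python3 chk.py;  python3 -m inch '[[0,0,0,0.96,0.27,0,-1],[0,0,0,0,0,0,-1]]'>/dev/null; python3 chk.py
```

```text
-27.901121461577986 33.50449679912451 -0.8225482903518117
{'side': (array([-0.029, -0.207]), np.float64(0.0), [(np.int32(65), 98)])}
-25.724639332859823 33.498848547715454 0.19028067407500346
{'side': (array([-0.035, -0.189]), np.float64(0.0), [(np.int32(57), 98)])}
-24.78360918248137 33.52133400561336 -0.366432054749785
{'side': (array([-0.035, -0.189]), np.float64(0.0), [(np.int32(57), 98)])}
```

```bash
cat > v.py <<'E'
import sys
from h import *
o=[]
for n in("side","top"):
    c=viewer.read_camera(n); x,y=proj(c,m2w([0,10,160]))[0].astype(int)
    o.append(cv2.resize(cv2.convertScaleAbs(c["color"][y-35:y+30,x-30:x+30],alpha=1.4,beta=25),(396,429),interpolation=cv2.INTER_CUBIC))
cv2.imwrite(sys.argv[1],np.hstack(o)[:,:,::-1])
E
python3 v.py pics/v7.png
```

```text
(no output)
```

View pics/v7.png

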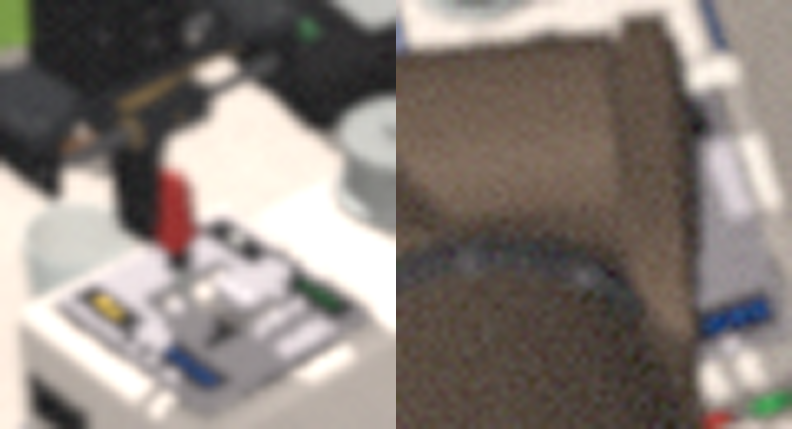

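```bash
cat > edge.py <<'E'
from h import *
s=state();d=s["eef_pos"][:2]-G
c=viewer.read_camera("side"); r=c["color"].astype(int); x,y=proj(c,m2w([0,10,165]))[0].astype(int)
w=np.clip(r[...,0]-np.maximum(r[...,1],r[...,2])-15,0,60)/60.; w=w[y-22:y+16,x-22:x+22]
rows=w.sum(1)>1.5; W=w[rows]; right=[(np.arange(44)[q>.5].max()+ (q[min(43,np.arange(44)[q>.5].max()+1)])) for q in W if (q>.5).any()]
f=s["ft_force"]; print("u,v",(d@ex).round(1),(d@ey).round(1),"F fwd/left/up",np.round([f[:2]@ex,f[:2]@ey,f[2]],1),"right edge",np.mean(right).round(2),"area",w.sum().round(1))
E
python3 edge.py; python3 -m inch '[[0,0,0,0.96,0.27,0,-1],[0,0,0,0,0,0,-1]]'>/dev/null; python3 edge.py;  python3 -m inch '[[0,0,0,0.96,0.27,0,-1],[0,0,0,0,0,0,-1]]'>/dev/null; python3 edge.py; python3 -m inch '[[0,0,0,0.96,0.27,0,-1],[0,0,0,0,0,0,-1]]'>/dev/null; python3 edge.py
```

```text
u,v -24.9 33.5 F fwd/left/up [0.  0.5 0. ] right edge 19.63 area 47.2
u,v -24.0 33.5 F fwd/left/up [-1.1  0.4  1. ] right edge 19.69 area 44.6
u,v -23.0 33.5 F fwd/left/up [-2.2  0.4  1.4] right edge 19.78 area 43.7
u,v -21.9 33.5 F fwd/left/up [-1.8  0.7  2. ] right edge 19.92 area 43.6
```

```bash
python3 -m inch '[[0,0,0,0.96,0.27,0,-1],[0,0,0,0.48,0.13,0,-1],[0,0,0,0,0,0,-1]]'>/dev/null; python3 edge.py; python3 -m inch '[[0,0,0,-9.6,-2.7,0,-1],[0,0,0,-9.6,-2.7,0,-1],[0,0,0,-9.6,-2.7,0,-1],[0,0,0,0,0,0,-1]]'; python3 edge.py; python3 chk.py
```

```text
u,v -20.3 33.5 F fwd/left/up [-2.5 -0.1  1.3] right edge 20.36 area 44.2
t: 9.45
eef_pos: [463.6, 90.4, 128.1]
tcp_rot: [-3.142, 0.0, 0.273]
ft_force: [0.0, 0.4, -0.1]
opening: 0.006
u,v -51.8 33.6 F fwd/left/up [ 0.1  0.3 -0.1] right edge 20.18 area 70.7
-50.828850058989175 33.41885787098083 0.74133117924377
{'side': (array([-0.01 , -0.213]), np.float64(0.0), [(np.int32(67), 98)])}
```

```bash
python3 -m inch '[[0,0,0,-5.6,20.2,0,-1],[0,0,0,-5.6,20.2,0,-1],[0,0,0,16.4,4.6,0,-1],[0,0,0,16.4,4.6,0,-1],[0,0,0,16.4,4.6,0,-1],[0,0,0,0,0,0,-1],[0,0,0,1.9,-6.8,0,-1],[0,0,0,0,0,0,-1]]'; python3 edge.py; python3 -m inch '[[0,0,0,1.3,-4.8,0,-1],[0,0,0,0,0,0,-1]]'>/dev/null; python3 edge.py; python3 chk.py
```

```text
t: 10.35
eef_pos: [504.5, 137.3, 127.9]
tcp_rot: [3.142, 0.0, 0.272]
ft_force: [-0.6, 0.7, -0.5]
opening: 0.001
u,v 0.2 67.7 F fwd/left/up [-0.4  0.9 -0.5] right edge 20.17 area 64.2
u,v 0.6 62.9 F fwd/left/up [ 0.4 -0.7  0. ] right edge 20.22 area 63.5
0.6474534471043913 63.125933718157405 -0.7346558036364668
{'side': (array([-0.005, -0.227]), np.float64(0.0), [(np.int32(71), 98)])}
```

```bash
python3 -m inch '[[0,0,0,0.8,-2.9,0,-1],[0,0,0,0,0,0,-1]]'>/dev/null; python3 edge.py; python3 -m inch '[[0,0,0,0.8,-2.9,0,-1],[0,0,0,0,0,0,-1]]'>/dev/null; python3 edge.py; python3 -m inch '[[0,0,0,0.8,-2.9,0,-1],[0,0,0,0,0,0,-1]]'>/dev/null; python3 edge.py; python3 -m inch '[[0,0,0,0.8,-2.9,0,-1],[0,0,0,0,0,0,-1]]'>/dev/null; python3 edge.py;python3 -m inch '[[0,0,0,0.8,-2.9,0,-1],[0,0,0,0,0,0,-1]]'>/dev/null; python3 edge.py; python3 chk.py
```

```text
u,v 0.8 60.3 F fwd/left/up [-0.9  0.2  0.7] right edge 20.17 area 63.8
u,v 0.8 57.3 F fwd/left/up [-0.1  1.3  1.6] right edge 20.43 area 62.8
u,v 0.8 54.2 F fwd/left/up [-0.1  1.3  1.3] right edge 21.22 area 62.6
u,v 0.8 51.1 F fwd/left/up [0.6 1.8 1.9] right edge 21.76 area 63.0
u,v 0.8 48.1 F fwd/left/up [-0.2  2.4  1.1] right edge 22.07 area 62.4
0.7630674327855314 48.19469427472438 -0.18086949940133523
{'side': (array([-0.012, -0.144]), np.float64(0.0), [(np.int32(76), 98)])}
```

```bash
python3 -m inch '[[0,0,0,1.3,-4.8,0,-1],[0,0,0,1.3,-4.8,0,-1],[0,0,0,1.3,-4.8,0,-1],[0,0,0,1.3,-4.8,0,-1],[0,0,0,0,0,0,-1]]'>/dev/null; python3 edge.py; python3 chk.py; python3 -m inch '[[0,0,0,1.3,-4.8,0,-1],[0,0,0,1.3,-4.8,0,-1],[0,0,0,1.3,-4.8,0,-1],[0,0,0,1.3,-4.8,0,-1],[0,0,0,0,0,0,-1]]'>/dev/null; python3 edge.py; python3 chk.py
```

```text
u,v 0.6 27.7 F fwd/left/up [-0.1  0.3  1. ] right edge 25.73 area 62.3
0.568688141400413 27.981321427443458 -0.9912846040668305
{'side': (array([-0.011, -0.031]), np.float64(0.0), [(np.int32(76), 98)])}
u,v 0.5 7.9 F fwd/left/up [1.5 0.9 1.4] right edge 29.57 area 59.0
0.44618665745962116 8.149992288748217 0.3198024058085995
{'side': (array([-0.014,  0.1  ]), np.float64(0.0), [(np.int32(72), 97)])}
```

```bash
python3 -m inch '[[0,0,0,1.3,-4.8,0,-1],[0,0,0,1.3,-4.8,0,-1],[0,0,0,0.8,-2.9,0,-1],[0,0,0,0,0,0,-1]]'>/dev/null; python3 edge.py; python3 -m inch '[[0,0,0,0.4,-1.4,0,-1],[0,0,0,0,0,0,-1]]'>/dev/null; python3 edge.py; python3 chk.py;  python3 -m inch '[[0,0,0,0.4,-1.4,0,-1],[0,0,0,0,0,0,-1]]'>/dev/null; python3 edge.py; python3 chk.py
```

```text
u,v 0.3 -4.8 F fwd/left/up [ 0.6  0.8 -0.5] right edge 32.04 area 60.0
u,v 0.4 -5.8 F fwd/left/up [-0.6  1.7 -1.4] right edge 32.1 area 59.8
0.33855115677521463 -5.757453254159359 -1.1476987951875857
{'side': (array([-0.018,  0.195]), np.float64(0.0), [(np.int32(70), 96)])}
u,v 0.4 -7.3 F fwd/left/up [ 0.7  1.6 -1.2] right edge 32.48 area 60.4
0.36423049643959393 -7.2841608330813 -0.4134638696946663
{'side': (array([-0.022,  0.206]), np.float64(0.0), [(np.int32(73), 96)])}
```

```bash
python3 -m inch '[[0,0,0,-4.6,16.4,0,-1],[0,0,0,-16.2,-4.5,0,-1],[0,0,0,-16.2,-4.5,0,-1],[0,0,0,-16.2,-4.5,0,-1],[0,0,0,5.8,-20.7,0,-1],[0,0,0,5.8,-20.7,0,-1],[0,0,0,0,0,0,-1]]'; python3 edge.py; python3 chk.py; python3 -m inch '[[0,0,0,9.6,2.7,0,-1],[0,0,0,9.6,2.7,0,-1],[0,0,0,0,0,0,-1]]' ; python3 edge.py
```

```text
t: 14.95
eef_pos: [484.0, 24.9, 128.2]
tcp_rot: [3.141, -0.001, 0.271]
ft_force: [0.4, 0.9, -0.5]
opening: 0.005
u,v -49.7 -35.0 F fwd/left/up [ 0.7  0.7 -0.5] right edge 32.62 area 69.5
-49.9092426363684 -34.035266103529885 -0.044871769955253465
{'side': (array([-0.021,  0.208]), np.float64(0.0), [(np.int32(72), 96)])}
t: 15.35
eef_pos: [503.9, 32.8, 127.9]
tcp_rot: [3.141, -0.001, 0.274]
ft_force: [0.2, 0.1, -0.3]
opening: 0.01
u,v -28.4 -32.8 F fwd/left/up [ 0.2  0.  -0.3] right edge 32.55 area 62.0
```

```bash
python3 -m inch '[[0,0,0,4.8,1.35,0,-1],[0,0,0,4.8,1.35,0,-1],[0,0,0,4.8,1.35,0,-1],[0,0,0,0,0,0,-1]]' >/dev/null; python3 edge.py; python3 chk.py; python3 -m inch '[[0,0,0,4.8,1.35,0,-1],[0,0,0,4.8,1.35,0,-1],[0,0,0,0,0,0,-1]]' >/dev/null; python3 edge.py; python3 chk.py; python3 -m inch '[[0,0,0,4.8,1.35,0,-1],[0,0,0,2.9,0.8,0,-1],[0,0,0,0,0,0,-1]]' >/dev/null; python3 edge.py; python3 chk.py
```

```text
u,v -14.6 -33.1 F fwd/left/up [-1.7 -0.6  1. ] right edge 33.78 area 41.9
-14.95709176616894 -33.074631129935916 -1.4200406489940667
{'side': (array([0.025, 0.229]), np.float64(0.0), [(np.int32(48), 96)])}
u,v -4.5 -33.1 F fwd/left/up [0.  0.  0.2] right edge 35.65 area 41.6
-4.818946428682898 -33.09568666303878 -1.0181149684723412
{'side': (array([0.087, 0.231]), np.float64(0.0), [(np.int32(48), 97)])}
u,v 3.1 -33.0 F fwd/left/up [-1.3  0.3 -0.5] right edge 37.19 area 39.1
2.9533011705418275 -33.00069787791715 -1.145684746519395
{'side': (array([0.134, 0.226]), np.float64(0.0), [(np.int32(44), 97)])}
```

```bash
python3 -m inch '[[0,0,0,2.9,0.8,0,-1],[0,0,0,2.9,0.8,0,-1],[0,0,0,0,0,0,-1]]' >/dev/null; python3 edge.py; python3 -m inch '[[0,0,0,1.93,0.54,0,-1],[0,0,0,0,0,0,-1]]' >/dev/null; python3 edge.py; python3 -m inch '[[0,0,0,1.93,0.54,0,-1],[0,0,0,0,0,0,-1]]' >/dev/null; python3 edge.py; python3 -m inch '[[0,0,0,0.96,0.27,0,-1],[0,0,0,0,0,0,-1]]' >/dev/null; python3 edge.py; python3 chk.py
```

```text
u,v 9.2 -33.1 F fwd/left/up [-2.1 -0.5  0.4] right edge 38.17 area 39.0
u,v 11.0 -33.1 F fwd/left/up [-1.9  0.6 -0.5] right edge 38.42 area 39.6
u,v 13.1 -33.1 F fwd/left/up [-1.8  0.9 -0.6] right edge 38.75 area 39.7
u,v 13.9 -33.1 F fwd/left/up [-1.5  0.9 -0.7] right edge 38.76 area 39.4
13.90469629315396 -33.09392240021819 -1.7048322270691296
{'side': (array([0.202, 0.227]), np.float64(0.0), [(np.int32(44), 98)])}
```

```bash
for i in 1; do python3 -m inch '[[0,0,0,0.96,0.27,0,-1],[0,0,0,0,0,0,-1]]' >/dev/null; python3 edge.py; python3 -m inch '[[0,0,0,0.96,0.27,0,-1],[0,0,0,0,0,0,-1]]' >/dev/null; python3 edge.py; done; python3 -m inch '[[0,0,0,0.96,0.27,0,-1],[0,0,0,0,0,0,-1]]' >/dev/null; python3 edge.py
```

```text
u,v 15.0 -33.1 F fwd/left/up [-1.3  0.5 -1. ] right edge 38.93 area 39.8
u,v 16.0 -33.1 F fwd/left/up [-2.   0.2 -0.7] right edge 39.15 area 39.2
u,v 16.8 -33.1 F fwd/left/up [-2.1  0.9 -1.2] right edge 39.27 area 39.9
```

```bash
python3 -m inch '[[0,0,0,0.96,0.27,0,-1],[0,0,0,0,0,0,-1]]' >/dev/null; python3 edge.py; python3 -m inch '[[0,0,0,0.96,0.27,0,-1],[0,0,0,0,0,0,-1]]' >/dev/null; python3 edge.py; python3 chk.py; python3 v.py pics/v8.png
```

```text
u,v 17.3 -33.0 F fwd/left/up [-5.2 -0.7 -0.8] right edge 39.61 area 39.5
u,v 17.7 -33.0 F fwd/left/up [-8.7 -0.4  1.4] right edge 39.62 area 37.9
17.661041146167836 -32.95800833918858 -7.87530158047277
{'side': (array([0.229, 0.22 ]), np.float64(0.0), [(np.int32(43), 98)])}
```

View pics/v8.png

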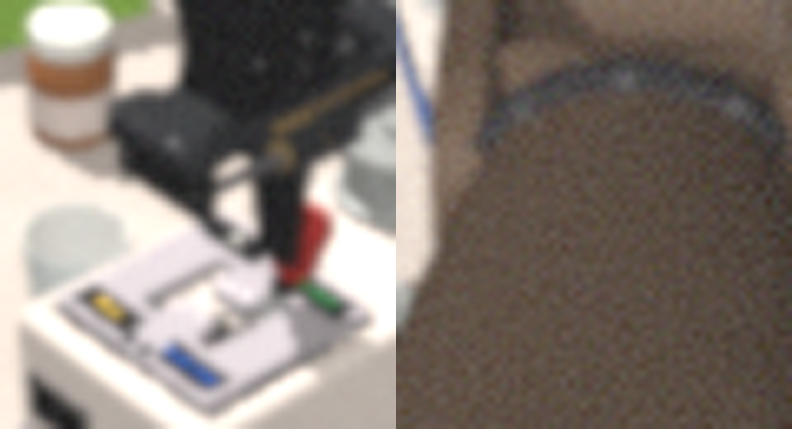

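The force has risen to 8 N, so the lever is on its end stop. The picture shows the knob (about 310,245) at the green label. I'll hold briefly, then back straight off and check with both cameras.

```bash
python3 -m inch '[[0,0,0,0,0,0,-1],[0,0,0,0,0,0,-1],[0,0,0,-9.6,-2.7,0,-1],[0,0,0,-19.3,-5.4,0,-1],[0,0,0,-19.3,-5.4,0,-1],[0,0,0,-19.3,-5.4,20,-1],[0,0,0,0,0,35,-1],[0,0,0,0,0,35,-1],[0,0,0,0,0,0,-1]]'; python3 -m inch '[[0,0,0,0,40,0,-1],[0,0,0,0,40,0,-1],[0,0,0,-10,40,0,-1],[0,0,0,-10,40,0,-1],[0,0,0,-10,40,0,-1],[0,0,0,-10,40,0,-1],[0,0,0,0,0,0,-1],[0,0,0,0,0,0,-1]]'; python3 v.py pics/v9.png; python3 -c "
from h import *
print(fitlever(),fitlever(('top',)),fitlever(('side','top')))
for k in('vial','beaker','amber_bottle'):
    c=viewer.read_camera('top');r=regions_of(k,'top')[:1]
    for q in r: print(k,q['score'],np.round(np.array(q['box'])*[640,400,640,400]))"
```

```text
t: 20.15
eef_pos: [484.0, 26.1, 222.3]
tcp_rot: [3.139, -0.009, 0.273]
ft_force: [-0.1, 0.2, -0.3]
opening: 0.006
t: 20.95
eef_pos: [441.7, 266.8, 217.5]
tcp_rot: [3.142, -0.0, 0.275]
ft_force: [0.3, 0.2, 0.1]
opening: 0.005
{'side': (array([0.205, 0.21 ]), np.float64(0.0), [(np.int32(68), 98)])} {'top': (array([0.215, 0.198]), np.float64(0.0), [(np.int32(94), 119)])} {'both': (array([0.213, 0.202]), np.float64(0.126), [(np.int32(67), 98), (np.int32(95), 119)])}
beaker 0.65 [291. 147. 299. 161.]
amber_bottle 0.26 [300. 186. 309. 201.]
```

View pics/v9.png

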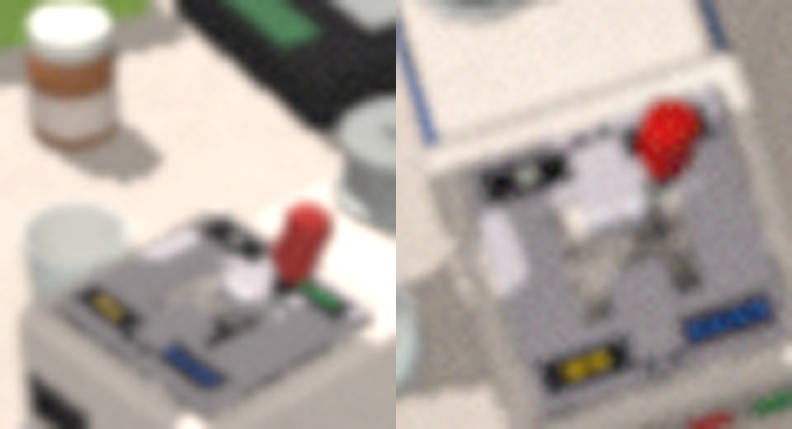

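The lever leans right and forward over the green label, with the knob at (300,245) in the side view and (668,140) in the top view. The arm is clear of it, so I'll hand the job in.

```bash
python3 -c "
from cell import ticket;print(ticket.job_done())"
```

```text
the job is handed in; nothing more can be done
None
```

The lever is home in the third slot and the job is handed in at about 21 s; the hand-in reports no verdict. With the fingers shut, I nudged the knob forward into line, pushed it across to the right lane, then pushed it forward until the force rose from about 2 N to about 8 N at the end stop. The arm then backed away to the left.

**Last checks:**
- **Lever:** the two cameras together put it 0.213 rad forward and 0.202 rad right. Singly, the side camera gave 0.205 / 0.210 and the top camera 0.215 / 0.198. All are inside the limits.
- **Knob:** I measured no lift separately; it looks seated in the last picture.
- **Robot:** the force on the tool was near zero, so the arm was touching nothing.

**What disagreed:**
- **Fingertips:** with the gripper shut, the pictures showed them about 30 mm above the reported TCP. My first push at z = 162 went over the knob without touching it, so I pushed at z = 128 instead.
- **Bystanders:** the last network check failed. It missed the vial, put "beaker" where the vial stands, and gave a low-score "amber_bottle" in the wrong place. That they stayed put rests on the path keeping clear and on no unexpected forces. The last picture shows only the amber jar and the beaker, both apparently where they stood.

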